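Snap the cover onto the sample chamber

ROBOT

A 6-joint arm with a two-finger parallel gripper is mounted at the origin on a cart in front of the work surface, level with it; the furniture and walls round the work are solid. World frame = base frame: x ahead of the robot, y to its left, z up, the work surface at z = 0. Lengths are in m, angles in rad, forces in N, time in s.
With the tool pointing down it reaches from about 0.25 to 0.775 m from the base axis. Payload 4 kg.
Tool frame: the origin (TCP) lies midway between the tips of the shut fingers; the grasp point (between the pads) lies robot.grip_point_offset behind it (robot.grip_point_offset is the distance from the TCP to the grasp point, in m); z points along the fingers, x is the direction in which the jaws open and shut, and the axes are right-handed (so a half turn about z gives the same grasp; the last joint's range is limited). The gripper opens to 94 mm and grips with 3 to 60 N. Pads are 16 mm wide; open, the fingers measure 119 mm over their backs; the gripper's body (75 mm by 177 mm) begins 78 mm behind the grasp point.
Start: joints at [1.047, 0.087, 1.371, -0, 1.684, -0.103], TCP at [0.225, 0.502, 0.185] pointing down, gripper open.
Joint ranges: [-3.1, 3.1], [-0.76, 2.03], [0.27, 2.55], [-1.08, 4.22], [0.17, 2.65], [-2.57, 2.57]. Speed limits (rad/s): [2.79, 2.79, 3.14, 3.14, 3.14, 3.14].

INTERFACE

Orientations are given as [roll, pitch, yaw] about the fixed x, y, z axes, in that order (R = Rz(yaw) Ry(pitch) Rx(roll)).
In Python, from bench import robot, optics, finder gives the robot as it stands. The module is installed in compiled form; this text tells all that it offers.
- The arm moves only by the tool arm_command, never from a script. Its argument "plan" is a list of rows, each a list of 5 numbers: the opening, from 0 (shut) to 1 (fully open), then the shift along the world's x, y, z in m, then the turn about the world's z in degrees. A call has 1 to 10 rows; each row is the pose to reach, as a shift and turn from the pose commanded when the call began; what a row does not reach only later rows make up. A row lasts 1/8 s, in which the tool goes at most 62.5 mm and 10.7 degrees, less where a joint would pass 70% of its speed; a pose out of reach is approached as far as the arm can. A call with a gripper value outside its range is refused whole. The fingers move at their own pace and stop on an object; the grip force is fixed at half the most. Time passes only in rows, so rows that repeat a pose let the fingers close. It gives the time, the measured TCP pose, the force and the opening at its end, in the units of the state.
- robot.get_obs(): the state, without advancing time (a new reading comes with each control period).
- optics.snapshot(name): name is "side" or "top" or "wrist"; returns a dict with "image" (384x512x3 uint8, red, green, blue), "fx", "fy", "cx", "cy" (pixels), "position" and "rotation" of the camera in the world; the wrist camera has in their place "hand_eye" (4x4, takes a point from camera to tool coordinates, whose origin is the TCP and whose axes are the tool frame's). Camera axes: x right, y down, z forward; pixel columns grow to the right and rows downward; lengths in m; the calibration is good to about 2 mm. A picture is of the moment at which its call begins: read the wrist's pose just before it. There is no depth.
- robot.close_job(): hands the job in, once; it reports no verdict.
Trained networks look in the newest picture that a camera, given by its name, has taken for a name from the list of things; names that differ only in an ending like _2 or _b are one class to them, and where a whole thing is asked for, a point or a joint stands for the part that bears it (a point fixed in the world has none). Each returns a list of dicts, best first, with "p" (0 to 1); they miss things now and then, are a little off and sometimes report something else, mostly with a low value. They report only what shows in the picture. A call takes as long as a camera call. They do not tell look-alikes from the thing itself.
- finder.masks_of(label, camera): "pixels" (384x512 bool, what is visible of it) and "extent" ([left, top, right, bottom] in pixels, round what is visible of it).
The state is a dict: "time": time; "joint_positions": joint angles; "qvel": joint speeds; "joint_torque": joint torques, N m; "tool_pos": TCP position; "ee_rot": TCP orientation; "wrist_force": force on the tool from outside, world axes, zero at the start; "wrist_torque": the same for the moment, N m; "width": finger opening in m.
Only numpy, scipy, OpenCV 4.12 (cv2) and the standard library are available. Lean on these libraries where they do the work, as an engineer would, in place of code of your own. Each camera call takes 0.05 s, during which the arm holds its last target.

TASK

Take the loose grey cover by its handle bar and set it on the open metal sample chamber with its two steel clips over the chamber's two ledges, then press it straight down until both clips have snapped under the rim and the cover stays fully home by itself. The chamber is delicate: press firmly but with feeling, stop as soon as the clips have snapped and the cover is down, and never ram it. Leave the other things on the bench where they lie.

Things in the scene. Friction and masses are not known exactly. Their poses are not given: they have to be found in the camera images.
- cover: Loose grey plastic cover, 104 g, standing upright. Origin: centre of the bottom edge of its skirt; z up, x and y along its sides; same after a half turn. Lid plate 58 (x) x 56 (y) mm, its top 27 mm above the origin. Under it a hollow skirt 41 (x) x 31 (y) mm, 20 mm deep, rounded at the foot. A hinged steel clip 16 mm wide hangs on its +y and on its -y side, reaching out to y = +-34 mm.
- handle (a point): On the cover's axis, 50 mm above its origin, 10 mm below the top of its handle bar. The bar is 14 mm thick (x), 36 mm long (y), from 27 to 60 mm above the origin: grip it across x, from above.
- lid_under (a point): Centre of the lid plate's underside, 20 mm above the cover's origin. The cover is home when this lies on the chamber's rim (up to 1.3 mm above it after release).
- clip_tip (a point): Lower end of the +y clip, 3.6 mm above the cover's origin; above it a sloping lead-in, then an inward hook. The clips touch the ledges 13 to 14 mm before home. Downward force then climbs to 10 to 18 N about 7 mm before home, drops to 2 to 7 N as the hooks slide down the ledges, snaps in over the last 2 mm, and climbs steeply as lid meets rim: only then is the cover home.
- chamber: Fixed steel foot plate 100 (x) x 84 (y) x 10 mm of the sample chamber. Origin: centre of its underside; z up. On it stands an open rectangular aluminium cup, 56 (x) x 47 (y) mm outside, mouth 44 (x) x 34 (y) mm, same centre and axes. Ledges 5 mm thick stick out along its +y and -y sides at the rim, to y = +-28 mm. More than 38 N between cover and chamber damages it.
- rim_low (a point): On the chamber's axis, 60 mm above its origin: the lowest level its rim can have. The cup is clamped on the foot at a hand-set height: its rim lies 60 to 88 mm above the origin, NOT measured, so home must be felt (or seen). The clips go over the ledges: the cover's y axis along the chamber's, either way round; the skirt enters the mouth with 1.5 mm to spare each side.
- plunger (a joint): Spring plunger (cover switch) 10 mm thick in the middle of the chamber, standing 5 mm above the rim when free; metres pressed down: 0 free, 0.0037 to 0.005 with the cover home. Its spring pushes the cover up with 1.5 to 3 N.
- clip_a (a joint): Clip on the cover's +y side, radians swung outward: 0 at rest (sprung closed), about 0.2 while it rides on the ledge, again near 0 (under 0.12) when it has snapped under it.
- clip_b (a joint): The same for the clip on the cover's -y side.
- marker_red: Marker pen, 14 x 140 x 17 mm, lying near the work; leave it. Origin at the centre of its underside.
- driver: Small screwdriver, 17 x 150 x 15 mm, lying behind the work; leave it. Origin at the centre of its underside.
- caliper: Vernier caliper, 68 x 210 x 11 mm, lying behind the work; leave it. Origin at the centre of its underside.
- cap_teal: Ribbed screw cap, 34 mm across, 12 mm high, to the left; leave it. Origin at the centre of its underside.
- brass_weight: Brass weight, 32 mm across, 42 mm high, to the left; leave it. Origin at the centre of its underside.
Not all that is in view belongs to the job. Leave any purple or turquoise look-alike of the chamber alone. What is shaped like the cover but red is not meant.

How it is judged:
By the outcome, as a careful person would: the job done as asked, in the order asked, and still so for the second after the job is handed in, with the robot touching nothing.
It also fails if it takes over 46 s, if anything falls off the work surface, if the arm or the gripper's body presses on something with over 40 N, if the wrist force passes 120 N, or if a joint passes its speed limit or range.

## Working session

There is one attempt and no reset: what is moved stays moved. The work goes in short steps, Python scripts to look and compute and a tool call to move; the robot and the scene stay as the last step left them, time stands still between calls to the robot, and variables do not carry over. Pictures are saved under pics/ and viewed, and the job is handed in when it is done.

Besides the shell and the picture viewer there is one more tool, called in YAML: its name, and indented under it one key for each argument. arm_command: Moves the arm, as the interface text tells. Its arguments: {"type":"object","properties":{"plan":{"type":"array","items":{"type":"array","items":{"type":"number"}}}},"required":["plan"]}

```bash
mkdir -p pics; cat > h.py <<'E'
import numpy as np, cv2
from bench import robot, optics, finder
from scipy.spatial.transform import Rotation as R
def save(n,im): cv2.imwrite('pics/'+n+'.png',im[:,:,::-1])
def cam(s,obs=None):
    if 'hand_eye' in s:
        T=np.eye(4);T[:3,:3]=R.from_euler('xyz',obs['ee_rot']).as_matrix();T[:3,3]=obs['tool_pos']
        T=T@np.array(s['hand_eye']);return T[:3,:3],T[:3,3]
    r=np.array(s['rotation']);
    return r,np.array(s['position'])
def ray(s,u,v,z,obs=None):
    r,p=cam(s,obs);d=r@np.array([(u-s['cx'])/s['fx'],(v-s['cy'])/s['fy'],1]);return p+d*(z-p[2])/d[2]
def proj(s,P,obs=None):
    r,p=cam(s,obs);c=(np.atleast_2d(P)-p)@r;return np.c_[c[:,0]/c[:,2]*s['fx']+s['cx'],c[:,1]/c[:,2]*s['fy']+s['cy']]
E
python3 - <<'E'
from h import *
o=robot.get_obs();print(o, getattr(robot,'grip_point_offset',None))
for n in ['top','side','wrist']:
    s=optics.snapshot(n);save(n+'0',s['image']);print(n,{k:v for k,v in s.items() if k!='image'})
    for l in ['cover','chamber']:
        for m in finder.masks_of(l,n): 
            ys,xs=np.nonzero(m['pixels']);print(l,m['p'],m['extent'],xs.mean(),ys.mean())
E
```

```text
{'time': 0.0, 'joint_positions': array([ 1.04688546e+00,  8.79259194e-02,  1.37221545e+00, -7.17444410e-06,
        1.68356973e+00, -1.03097363e-01]), 'qvel': array([-0.00055082, -0.00084139,  0.00011947, -0.00076114,  0.00080837,
        0.00054707]), 'joint_torque': array([-2.00513132e-04, -3.40164185e+01, -3.02432835e+01,  7.15705077e-02,
        3.26584477e-02, -1.50224619e-04]), 'tool_pos': array([0.22439413, 0.50151561, 0.18363978]), 'ee_rot': array([-3.14138173e+00,  2.10792941e-03,  1.14998224e+00]), 'wrist_force': array([0.17842847, 0.78830491, 0.40858488]), 'wrist_torque': array([-0.05597603, -0.0202863 , -0.0183939 ]), 'width': 0.09446213606762267} 0.0188
top {'fx': 480.0885333828214, 'fy': 480.0885333828214, 'cx': 261.3935288594274, 'cy': 193.49338540158448, 'position': array([0.4301514 , 0.0220801 , 1.26607476]), 'rotation': array([-3.02760128, -0.01470194, -1.56849569])}
cover 0.65 [357.7, 192.8, 384.0, 220.0] 372.00725952813065 205.77132486388385
cover 0.58 [313.8, 183.5, 343.2, 210.2] 328.0403846153846 197.44615384615383
chamber 0.68 [278.8, 249.0, 324.9, 297.2] 301.5
[... 708 characters left out ...]
hamber 0.86 [258.7, 182.5, 300.6, 227.6] 281.71021159153634 204.51885924563018
chamber 0.67 [295.0, 174.0, 307.3, 195.9] 300.864406779661 183.24576271186442
chamber 0.61 [315.6, 175.8, 355.2, 208.6] 335.0226244343891 192.16515837104072
wrist {'fx': 271.06742435044697, 'fy': 271.06742435044697, 'cx': 254.69856493716506, 'cy': 188.33384380464625, 'hand_eye': array([[ 9.99999327e-01,  4.83841927e-04, -1.05419149e-03,
        -2.30082886e-04],
       [-2.28605476e-04,  9.73230825e-01,  2.29829740e-01,
        -6.52666922e-02],
       [ 1.13717292e-03, -2.29829345e-01,  9.73230281e-01,
        -2.01208075e-01],
       [ 0.00000000e+00,  0.00000000e+00,  0.00000000e+00,
         1.00000000e+00]])}
```

Rotation is rpy; enlarge images.

```bash
sed -i "s/r=np.array(s\['rotation'\]);/r=R.from_euler('xyz',s['rotation']).as_matrix()/" h.py
python3 - <<'E'
from h import *
t=cv2.imread('pics/top0.png');s=cv2.imread('pics/side0.png')
cv2.imwrite('pics/top0c.png',cv2.resize(t[140:320,200:440],None,fx=3.3,fy=3.3,interpolation=cv2.INTER_CUBIC))
cv2.imwrite('pics/side0c.png',cv2.resize(s[110:250,220:400],None,fx=4.2,fy=4.2,interpolation=cv2.INTER_CUBIC))
E
```

```text
(no output)
```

View pics/top0.png

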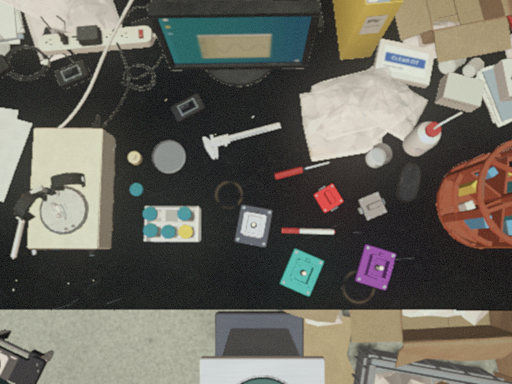

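View pics/top0c.png

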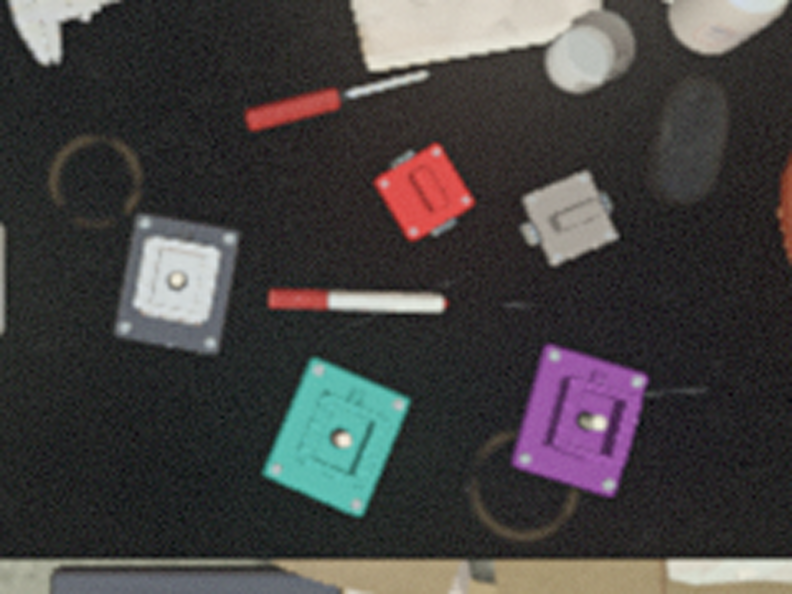

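View pics/side0c.png

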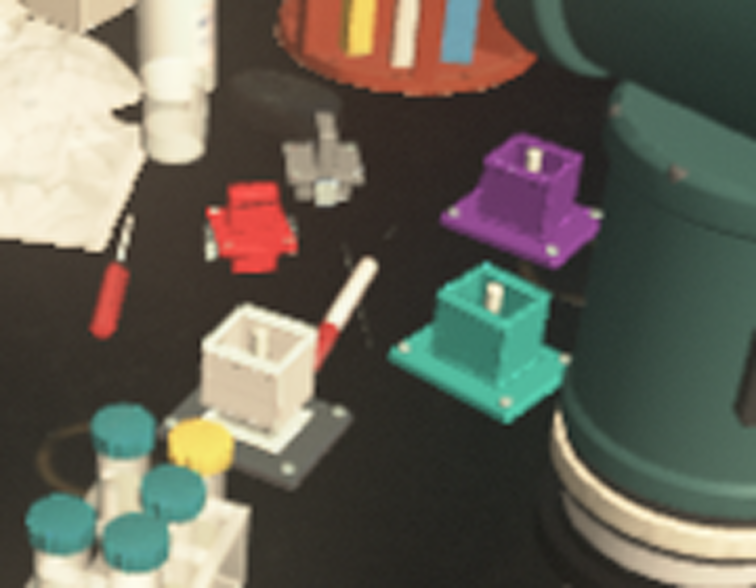

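View pics/wrist0.png

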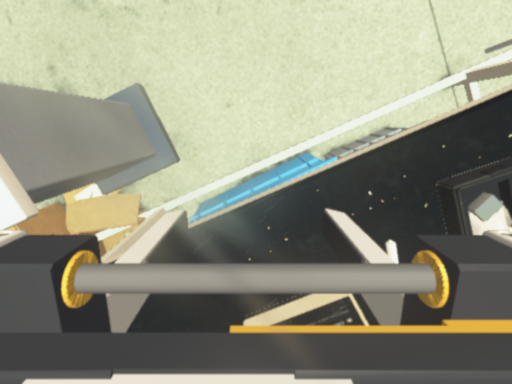

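Candidates. Covers: grey at top (372,206), red at (328,197). The grey one is the match. Chambers: grey/aluminium at (253,225), turquoise at (301,271), purple at (375,267). The aluminium one on the grey foot is the match. The enlarged crop confirms the colours. The cover's bar and clips run along the same direction, from crop (530,235) to (605,198).

```bash
python3 - <<'E'
from h import *
s=optics.snapshot('top')
def rect(l,ctr,z):
    for m in finder.masks_of(l,'top'):
        ys,xs=np.nonzero(m['pixels'])
        if np.hypot(xs.mean()-ctr[0],ys.mean()-ctr[1])<8:
            r=cv2.minAreaRect(np.c_[xs,ys].astype(np.float32));b=cv2.boxPoints(r)
            W=np.array([ray(s,u,v,z)[:2] for u,v in b]);print(l,b.tolist(),'\n',W.round(4).tolist(),'ctr',ray(s,*r[0],z))
            for i in range(4):
                d=W[(i+1)%4]-W[i];print(np.linalg.norm(d),np.degrees(np.arctan2(d[1],d[0])))
rect('cover',(372,206),.027);rect('chamber',(253,225),.01)
# manual corners from crop
f=lambda p:(p[0]/3.3+200-.35,p[1]/3.3+140-.35)
for z,P in [(.027,[(522,202),(587,171),(620,238),(555,266)]),(.01,[(138,213),(240,232),(218,354),(115,335)])]:
    W=np.array([ray(s,*f(p),z)[:2] for p in P]);print(W.mean(0))
    for i in range(4):
        d=W[(i+1)%4]-W[i];print(np.linalg.norm(d).round(4),np.degrees(np.arctan2(d[1],d[0])).round(1))
E
```

```text
cover [[355.2413635253906, 200.1034698486328], [379.7241516113281, 190.3103790283203], [388.2758483886719, 211.68968200683594], [363.7930603027344, 221.48277282714844]] 
 [[0.5557, -0.24], [0.5817, -0.3046], [0.5258, -0.3255], [0.5002, -0.2611]] ctr [ 0.5407608  -0.28277901  0.027     ]
0.06960368571875543 -68.13091873051226
0.05960598128924299 -159.52829220108092
0.06926411524664249 111.71729822184163
0.05941520648993505 20.794988936929983
chamber [[234.09811401367188, 241.14340209960938], [241.15093994140625, 203.5283203125], [272.909423828125, 209.4830322265625], [265.8565979003906, 247.09811401367188]] 
 [[0.4489, 0.0747], [0.5473, 0.057], [0.5319, -0.0264], [0.4337, -0.008]] ctr [0.49023585 0.02437041 0.01      ]
0.09991279192912093 -10.171689281548753
0.084829758762062 -100.45066442265009
0.09986849561178777 169.3867569391532
0.08405991336693108 79.57899502123225
[ 0.54033979 -0.28517913]
0.0577 -64.5
0.0585 -155.0
0.0564 113.2
0.0562 26.3
[0.48981181 0.02431134]
0.0825 -100.4
0.098 169.8
0.0826 79.7
0.0982 -10.2
```

arm_command:
  plan:
    - [1,0.02,-0.04,0.05,-10]
    - [1,0.265,-0.478,0.05,-76]
    - [1,0.265,-0.478,0.05,-76]
    - [1,0.265,-0.478,0.05,-76]
    - [1,0.265,-0.478,0.05,-76]
    - [1,0.265,-0.478,0.05,-76]
    - [1,0.265,-0.478,0.05,-76]
    - [1,0.265,-0.478,0.05,-76]
    - [1,0.265,-0.478,0.05,-76]
    - [1,0.265,-0.478,0.05,-76]

```text
time: 1.85
tool_pos: [0.4907, 0.0206, 0.2341]
ee_rot: [3.141, 0.001, -0.183]
wrist_force: [-0.1, -0.1, -0.4]
width: 0.0941
```

```bash
python3 - <<'E'
from h import *
o=robot.get_obs();print(o['tool_pos'],o['ee_rot'],o['qvel'])
s=optics.snapshot('wrist');save('w1',s['image'])
for m in finder.masks_of('chamber','wrist'): print(m['p'],m['extent'])
np.save('w1.npy',np.r_[o['tool_pos'],o['ee_rot']])
E
```

```text
[0.49066747 0.02061113 0.23408259] [ 3.14077745e+00  9.84766517e-04 -1.82642582e-01] [ 0.00024147  0.00563759 -0.01638192  0.03628991  0.02277574 -0.04314943]
0.87 [221.8, 139.9, 284.5, 194.5]
0.78 [200.4, 317.1, 257.1, 332.3]
0.71 [168.9, 221.5, 229.3, 266.4]
```

View pics/w1.png

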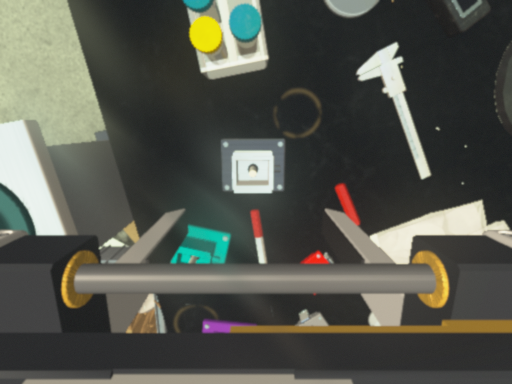

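arm_command:
  plan:
    - [1,0,0,-0.05,0]
    - [1,0,0,-0.095,0]
    - [1,0,0,-0.095,0]
    - [1,0,0,-0.095,0]

```text
time: 2.45
tool_pos: [0.4905, 0.0251, 0.1421]
ee_rot: [-3.141, -0.003, -0.175]
wrist_force: [-0.3, -0.7, 0.5]
width: 0.0939
```

```bash
python3 - <<'E'
from h import *
o=robot.get_obs();print(o['tool_pos'],o['ee_rot'],abs(o['qvel']).max())
s=optics.snapshot('wrist');save('w2',s['image'])
for m in finder.masks_of('chamber','wrist'): print(m['p'],m['extent'])
import pickle;pickle.dump((s,o),open('w2.pkl','wb'))
c=s['image'][60:240,170:340][:,:,::-1]
cv2.imwrite('pics/w2c.png',cv2.resize(c,None,fx=3.3,fy=3.3,interpolation=cv2.INTER_CUBIC))
E
```

```text
[0.49046317 0.02512506 0.14205404] [-3.1409733  -0.00321849 -0.17458381] 0.03205288850777104
0.89 [212.7, 144.4, 293.9, 218.2]
0.64 [144.8, 249.2, 223.1, 331.8]
0.33 [246.4, 180.1, 259.0, 200.6]
```

View pics/w2c.png

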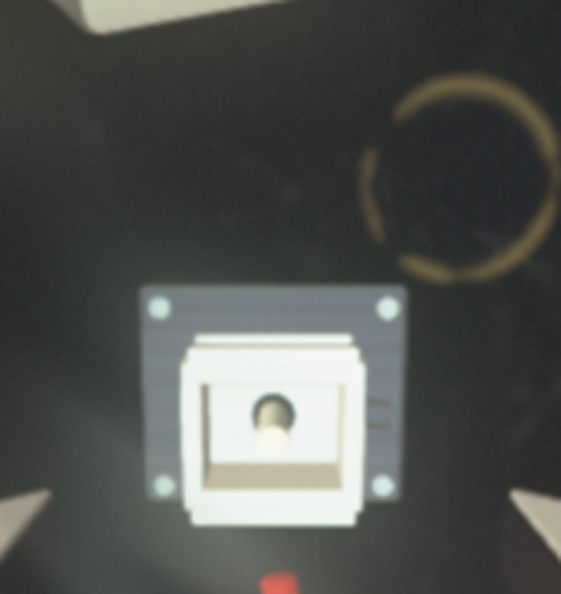

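```bash
python3 - <<'E'
from h import *
import pickle
from scipy.optimize import least_squares
s,o=pickle.load(open('w2.pkl','rb'))
c2=lambda p:((np.array(p)+.5)/3.3-.5+[170,60])
foot=c2([(140,286),(406,287),(401,500),(147,498)])
mouth=c2([(201,383),(344,383),(342,490),(203,490)])
outer_x=None
# corners order: image top-left.. ; image x right= tool x ; image down = tool +y = world -y-ish
def mod(p,hx,hy,z):
    c,sn=np.cos(p[2]),np.sin(p[2])
    L=np.array([(-hx,hy),(hx,hy),(hx,-hy),(-hx,-hy)])
    return np.c_[L@np.array([[c,sn],[-sn,c]])+p[:2],np.full(4,z)]
f=lambda p:np.r_[(proj(s,mod(p,.05,.042,.01),o)-foot).ravel(),(proj(s,mod(p,.022,.017,p[3]),o)-mouth).ravel()]
r=least_squares(f,[.49,.024,-.178,.08]);print(r.x,np.degrees(r.x[2]));print(r.fun.reshape(-1,2).round(2))
for nm,fn,x0 in [('foot',lambda p:(proj(s,mod(p,.05,.042,.01),o)-foot).ravel(),[.49,.024,-.178]),('mouth',lambda p:(proj(s,mod(p,.022,.017,p[3]),o)-mouth).ravel(),[.49,.024,-.178,.08])]:
    q=least_squares(fn,x0);print(nm,q.x,q.fun.round(1))
# outer ledge bottom edge y=525 crop, cup sides 181,366 ; back ledge
for z in (.06,.07,.08,.088):
    print(z,ray(s,*c2((273,525)),z,o),ray(s,*c2((273,336)),z,o),ray(s,*c2((181,440)),z,o),ray(s,*c2((366,440)),z,o))
E
```

```text
[ 0.48865401  0.02337337 -0.17673107  0.07419723] -10.125944449185104
[[-0.62 -0.53]
 [ 0.86 -0.66]
 [ 0.08  0.5 ]
 [-0.51  1.03]
 [-0.1   0.03]
 [ 0.18  0.1 ]
 [ 0.17 -0.09]
 [-0.11 -0.14]]
foot [ 0.4887151   0.02339877 -0.17698169] [-0.6 -0.6  0.9 -0.7  0.1  0.5 -0.5  1. ]
mouth [ 0.48858626  0.02322086 -0.17577779  0.07363695] [-0.1  0.1  0.1  0.1  0.1 -0.1 -0.1 -0.1]
0.06 [ 0.48277191 -0.00992587  0.06      ] [0.49389513 0.05250735 0.06      ] [0.45833048 0.02416724 0.06      ] [0.51784129 0.01362144 0.06      ]
0.07 [ 0.48344041 -0.00641528  0.07      ] [0.494171   0.05381418 0.07      ] [0.45986171 0.02647442 0.07      ] [0.51727191 0.01630086 0.07      ]
0.08 [ 0.4841089  -0.00290468  0.08      ] [0.49444687 0.05512101 0.08      ] [0.46139294 0.0287816  0.08      ] [0.51670253 0.01898029 0.08      ]
0.088 [ 4.84643701e-01 -9.61990407e-05  8.80000000e-02] [0.49466756 0.05616647 0.088     ] [0.46261793 0.03062734 0.088     ] [0.51624702 0.02112383 0.088     ]
```

arm_command:
  plan:
    - [1,0.05,-0.308,0,34.5]
    - [1,0.05,-0.308,0,34.5]
    - [1,0.05,-0.308,0,34.5]
    - [1,0.05,-0.308,0,34.5]
    - [1,0.05,-0.308,0,34.5]
    - [1,0.05,-0.308,0,34.5]
    - [1,0.05,-0.308,0,34.5]
    - [1,0.05,-0.308,0,34.5]

```text
time: 3.55
tool_pos: [0.5401, -0.2824, 0.1407]
ee_rot: [3.141, -0.001, 0.427]
wrist_force: [-0.6, 0.4, -0.2]
width: 0.0943
```

```bash
python3 - <<'E'
from h import *
o=robot.get_obs();print(o['tool_pos'],o['ee_rot'],abs(o['qvel']).max())
s=optics.snapshot('wrist');save('w3',s['image'])
for m in finder.masks_of('cover','wrist'): print(m['p'],m['extent'])
import pickle;pickle.dump((s,o),open('w3.pkl','wb'))
c=s['image'][90:270,170:340][:,:,::-1]
cv2.imwrite('pics/w3c.png',cv2.resize(c,None,fx=3.3,fy=3.3,interpolation=cv2.INTER_CUBIC))
E
```

```text
[ 0.5401016  -0.28238117  0.14071833] [ 3.14133362e+00 -1.10435610e-03  4.27342613e-01] 0.012372341957703478
0.85 [230.7, 157.3, 277.2, 211.5]
0.67 [281.0, 71.8, 345.1, 129.0]
```

View pics/w3c.png

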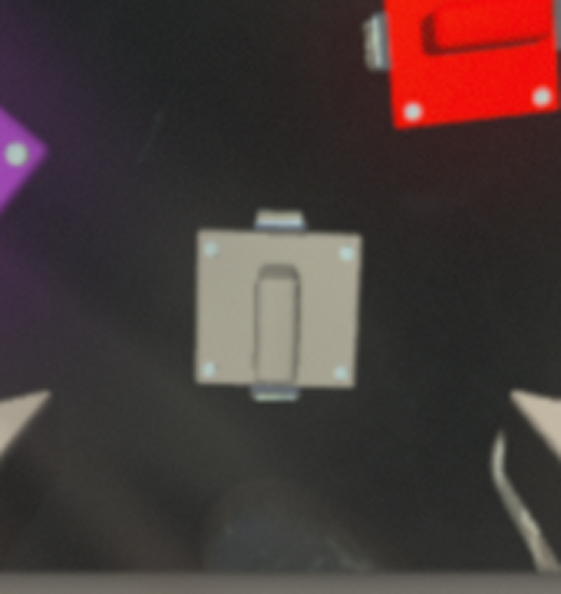

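```bash
python3 - <<'E'
from h import *
import pickle
from scipy.optimize import least_squares
s,o=pickle.load(open('w3.pkl','rb'))
c2=lambda p:((np.array(p)+.5)/3.3-.5+[170,90])
lid=c2([(198,230),(361,235),(354,386),(197,383)])
def mod(p,hx,hy,z):
    c,sn=np.cos(p[2]),np.sin(p[2])
    L=np.array([(-hx,hy),(hx,hy),(hx,-hy),(-hx,-hy)])
    return np.c_[L@np.array([[c,sn],[-sn,c]])+p[:2],np.full(4,z)]
q=least_squares(lambda p:(proj(s,mod(p,.029,.028,.027),o)-lid).ravel(),[.54,-.283,.43]);print(q.x,np.degrees(q.x[2]),q.fun.round(1))
yw=o['ee_rot'][2]; d=q.x[:2]-o['tool_pos'][:2]
print('tool frame offset x,y',d@[np.cos(yw),np.sin(yw)],d@[np.sin(yw),-np.cos(yw)])
bar=proj(s,mod(q.x,.007,.018,.06),o); print(((bar-[170,90]+.5)*3.3-.5).round(0))
E
```

```text
[ 0.54084155 -0.28589094  0.40130537] 22.993103800801798 [-0.2  0.1  0.2 -0.1  0.1  0.1 -0.1 -0.2]
tool frame offset x,y -0.000781230819480284 0.0035008041923049525
[[257. 277.]
 [301. 278.]
 [297. 385.]
 [255. 384.]]
```

arm_command:
  plan:
    - [1,0.0007,-0.0035,-0.03,-1.5]
    - [1,0.0007,-0.0035,-0.06,-1.5]
    - [1,0.0007,-0.0035,-0.09,-1.5]
    - [1,0.0007,-0.0035,-0.108,-1.5]
    - [1,0.0007,-0.0035,-0.108,-1.5]
    - [0,0.0007,-0.0035,-0.108,-1.5]
    - [0,0.0007,-0.0035,-0.108,-1.5]
    - [0,0.0007,-0.0035,-0.108,-1.5]
    - [0,0.0007,-0.0035,-0.108,-1.5]
    - [0,0.0007,-0.0035,-0.108,-1.5]

```text
time: 4.9
tool_pos: [0.5404, -0.2875, 0.0319]
ee_rot: [3.141, -0.0, 0.399]
wrist_force: [-0.2, 1.2, 0.4]
width: 0.0475
```

arm_command:
  plan:
    - [0,0,0,0,0]
    - [0,0,0,0,0]
    - [0,0,0,0,0]
    - [0,0,0,0,0]
    - [0,0,0,0,0]

```text
time: 5.52
tool_pos: [0.5404, -0.2874, 0.0318]
ee_rot: [-3.142, -0.0, 0.4]
wrist_force: [1.0, -0.2, 0.4]
width: 0.0134
```

```bash
python3 - <<'E'
from h import *
for i in range(3):
    o=robot.get_obs();print(o['time'],o['tool_pos'],o['ee_rot'],o['width'],o['wrist_force'],abs(o['qvel']).max())
    s=optics.snapshot('wrist')
save('w4',s['image'])
E
```

```text
5.525 [ 0.54040794 -0.28742442  0.03180366] [-3.14158347e+00 -1.46134727e-04  3.99505797e-01] 0.01342115391576921 [ 0.95181521 -0.22017351  0.43748626] 0.0010776517989882998
5.575 [ 0.54040207 -0.28742032  0.03176981] [-3.14156127e+00 -1.04780012e-04  3.99537840e-01] 0.013461400599270834 [-0.28003021 -0.16983698 -0.48380709] 0.001865067941911365
5.625 [ 0.54038997 -0.28744773  0.0317778 ] [-3.14158404e+00 -1.21592924e-04  3.99513293e-01] 0.013693316463605226 [ 0.68097635 -0.85886512 -0.18057013] 0.0019085064057112451
```

View pics/w4.png

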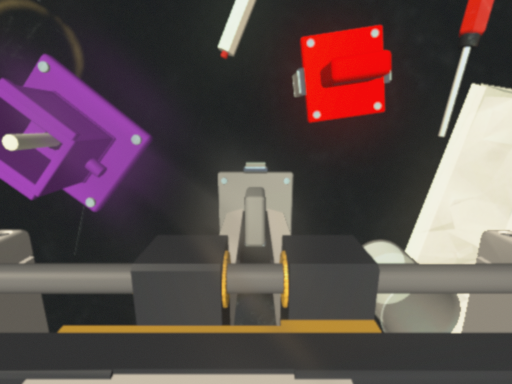

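arm_command:
  plan:
    - [0,0,0,0.02,0]
    - [0,0,0,0.06,0]
    - [0,0,0,0.115,0]
    - [0,0,0,0.115,0]
    - [0,0,0,0.115,0]
    - [0,0,0,0.115,0]

```text
time: 6.42
tool_pos: [0.5392, -0.2867, 0.1441]
ee_rot: [-3.138, 0.003, 0.399]
wrist_force: [-0.0, 0.3, -0.9]
width: 0.0136
```

```bash
python3 - <<'E'
from h import *
import pickle
o=robot.get_obs();print(o['tool_pos'],o['ee_rot'],o['width'],o['wrist_force'],abs(o['qvel']).max())
s=optics.snapshot('wrist');save('w5',s['image']);pickle.dump((s,o),open('w5.pkl','wb'))
c=s['image'][140:250,190:320][:,:,::-1]
cv2.imwrite('pics/w5c.png',cv2.resize(c,None,fx=5,fy=5,interpolation=cv2.INTER_CUBIC))
E
```

```text
[ 0.53920538 -0.28673278  0.14409043] [-3.13770586e+00  2.58016594e-03  3.99469972e-01] 0.013593987591946948 [-0.04037412  0.26871165 -0.91212538] 0.005119514108881369
```

View pics/w5c.png

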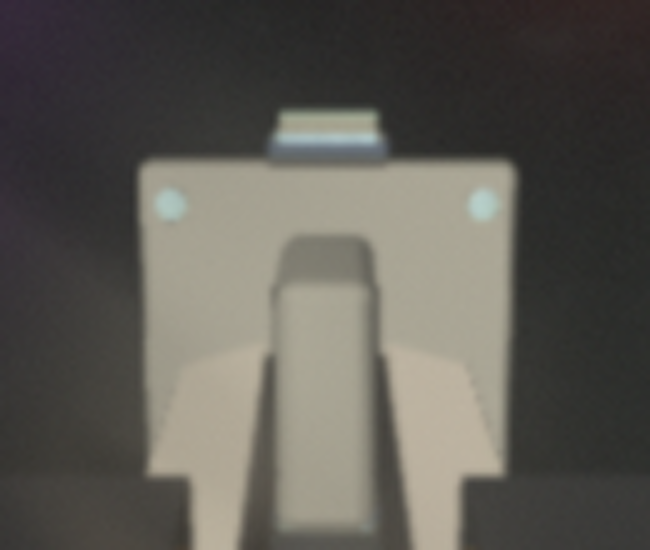

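```bash
python3 - <<'E'
from h import *
import pickle
s,o=pickle.load(open('w5.pkl','rb'))
T=np.array(s['hand_eye'])
c2=lambda p:((np.array(p)+.5)/5-.5+[190,140])
def rt(p,z):
    u,v=c2(p);d=T[:3,:3]@[(u-s['cx'])/s['fx'],(v-s['cy'])/s['fy'],1];return (T[:3,3]+d*(z-T[2,3])/d[2])[:2]*1000
for z in (.004,.0048,.0056):
    print(z,rt((139,159),z),rt((516,159),z),rt((147,470),z),rt((507,470),z))
for z in(-.0282,): print(rt((276,284),z),rt((375,284),z),rt((276,525),z),rt((375,525),z))
E
```

```text
0.004 [-28.34765993 -30.05234582] [ 29.45568515 -30.06563109] [-28.65669374  20.96466571] [29.66056106 20.95092385]
0.0048 [-28.45911918 -29.9150196 ] [ 29.56956779 -29.92835665] [-28.76935774  21.30087783] [29.7752424 21.2870824]
0.0056 [-28.57057844 -29.77769337] [ 29.68345043 -29.79108222] [-28.88202173  21.63708995] [29.88992373 21.62324094]
[ -6.28873018 -18.86149728] [  6.78989158 -18.86453273] [-6.57028776 15.5457406 ] [ 7.08707224 15.54250743]
```

arm_command:
  plan:
    - [0,-0.0529,0.309,0,-33]
    - [0,-0.0529,0.309,0,-33]
    - [0,-0.0529,0.309,0,-33]
    - [0,-0.0529,0.309,0,-33]
    - [0,-0.0529,0.309,0,-33]
    - [0,-0.0529,0.309,0,-33]
    - [0,-0.0529,0.309,0,-33]
    - [0,-0.0529,0.309,0,-33]
    - [0,-0.0529,0.309,0,-33]
    - [0,-0.0529,0.309,0,-33]

```text
time: 7.72
tool_pos: [0.4877, 0.0206, 0.1467]
ee_rot: [3.141, 0.0, -0.178]
wrist_force: [0.0, -0.4, -0.7]
width: 0.0138
```

```bash
python3 - <<'E'
from h import *
import pickle
o=robot.get_obs();print(o['tool_pos'],o['ee_rot'],o['width'],o['wrist_force'],abs(o['qvel']).max())
s=optics.snapshot('wrist');save('w6',s['image']);pickle.dump((s,o),open('w6.pkl','wb'))
c=s['image'][110:250,175:335][:,:,::-1]
cv2.imwrite('pics/w6c.png',cv2.resize(c,None,fx=4,fy=4,interpolation=cv2.INTER_CUBIC))
t=optics.snapshot('side');pickle.dump(t,open('s6.pkl','wb'));c=t['image'][130:250,230:340][:,:,::-1]
cv2.imwrite('pics/s6c.png',cv2.resize(c,None,fx=5,fy=5,interpolation=cv2.INTER_CUBIC))
E
```

```text
[0.48765473 0.0205701  0.1466788 ] [ 3.14149309e+00  1.45600928e-04 -1.78256160e-01] 0.013806917941228356 [ 0.02000753 -0.36700027 -0.69671443] 0.0070526351801896165
```

View pics/w6c.png

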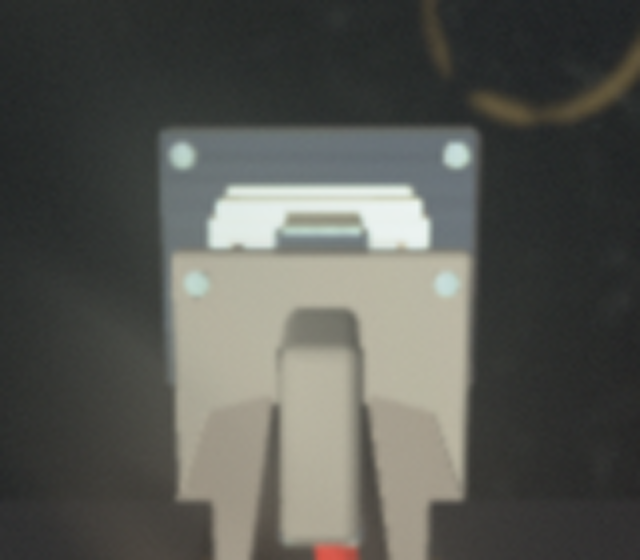

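View pics/s6c.png

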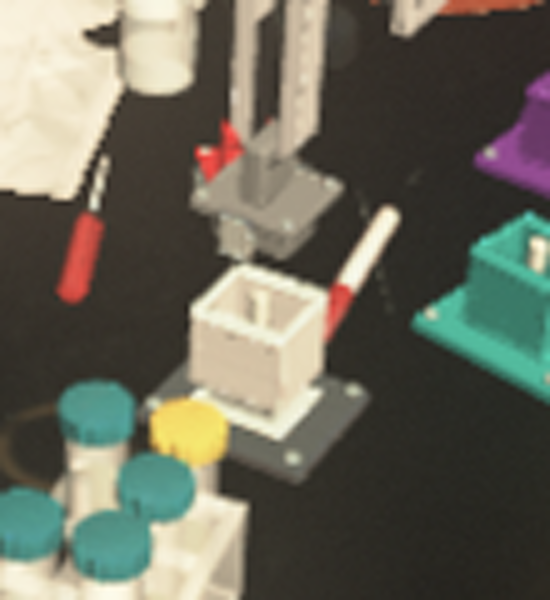

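```bash
python3 - <<'E'
from h import *
import pickle
s,o=pickle.load(open('w6.pkl','rb'))
T=np.array(s['hand_eye'])
c2=lambda p:((np.array(p)+.5)/4-.5+[175,110])
def rt(p,z):
    u,v=c2(p);d=T[:3,:3]@[(u-s['cx'])/s['fx'],(v-s['cy'])/s['fy'],1];return ((T[:3,3]+d*(z-T[2,3])/d[2])[:2]*1000).round(2)
H=o['tool_pos'][2]
print('foot',rt((160,127),H-.01),rt((480,127),H-.01),'right/left low',rt((168,380),H-.01),rt((472,380),H-.01))
for r in (.072,.074,.076): print('ledge',r,rt((226,186),H-r),rt((414,186),H-r),'cup',rt((208,225),H-r),rt((431,225),H-r))
print('lid',rt((170,252),.0048),rt((472,252),.0048),rt((178,498),.0048),rt((464,498),.0048))
E
```

```text
foot [-48.47 -45.01] [ 49.97 -45.02] right/left low [-48.61  36.11] [50.14 36.11]
ledge 0.072 [-23.19 -33.96] [ 24.62 -33.97] cup [-28.01 -23.96] [ 29.18 -23.97]
ledge 0.074 [-23.02 -34.19] [ 24.44 -34.19] cup [-27.8  -24.27] [ 28.97 -24.27]
ledge 0.076 [-22.85 -34.42] [ 24.27 -34.42] cup [-27.59 -24.57] [ 28.76 -24.57]
lid [-28.22 -29.25] [ 29.94 -29.25] [-28.2   21.46] [29.96 21.47]
```

```bash
cat > edge.py <<'E'
from h import *
import pickle
def run(fn,zl,extra=True):
    s,o=pickle.load(open(fn,'rb'));T=np.array(s['hand_eye']);g=s['image'].astype(float).sum(2)/3
    H=o['tool_pos'][2]
    def rt(u,v,z):
        d=T[:3,:3]@[(u-s['cx'])/s['fx'],(v-s['cy'])/s['fy'],1];return ((T[:3,3]+d*(z-T[2,3])/d[2])[:2]*1000).round(2)
    def sub(p,a):  # 1d profile -> subpixel edges
        d=np.abs(np.diff(cv2.GaussianBlur(p.reshape(1,-1),(0,0),.8)[0]));out=[]
        for i in range(2,len(d)-2):
            if d[i]>4 and d[i]>=d[i-1] and d[i]>d[i+1]:
                k=(d[i-1]-d[i+1])/(2*(d[i-1]-2*d[i]+d[i+1])); out.append((round(a+i+.5+k,2),round(d[i],1)))
        return out
    print(fn)
    for c in [(222,232),(280,288)]:
        e=sub(g[130:200,c[0]:c[1]].mean(1),130);print('col',c,[(v,w,rt(sum(c)/2,v,.0048)[1],rt(sum(c)/2,v,H-.01)[1],rt(sum(c)/2,v,H-.074)[1]) for v,w in e])
    for r in [(145,152),(163,171),(190,200)]:
        e=sub(g[r[0]:r[1],200:310].mean(0),200);print('row',r,[(u,w,rt(u,sum(r)/2,.0048)[0],rt(u,sum(r)/2,H-.01)[0],rt(u,sum(r)/2,H-.074)[0]) for u,w in e])
run('w5.pkl',0);run('w6.pkl',0)
E
python3 edge.py
```

```text
w5.pkl
col (222, 232) [(np.float64(171.56), np.float64(30.3), np.float64(-29.79), np.float64(-7.52), np.float64(-18.55)), (np.float64(177.96), np.float64(4.7), np.float64(-24.78), np.float64(0.64), np.float64(-11.94)), (np.float64(182.93), np.float64(4.8), np.float64(-20.84), np.float64(7.05), np.float64(-6.76))]
col (280, 288) [(np.float64(171.7), np.float64(34.4), np.float64(-29.69), np.float64(-7.36), np.float64(-18.41)), (np.float64(177.82), np.float64(5.0), np.float64(-24.9), np.float64(0.45), np.float64(-12.1)), (np.float64(183.28), np.float64(5.1), np.float64(-20.57), np.float64(7.48), np.float64(-6.4))]
row (145, 152) []
row (163, 171) [(np.float64(244.83), np.float64(24.1), np.float64(-7.32), np.float64(-12.07), np.float64(-9.72)), (np.float64(265.38), np.float64(27.3), np.float64(8.44), np.float64(13.58), np.float64(11.03))]
row (190, 200) [(np.float64(218.25), np.float64(29.7), np.float64(-28.38), np.float64(-46.35), np.float64(-37.45)), (np.float64(244.13), np.float64(8.3), np.float64(-8.05), np.float64(-13.26), np.float64(-10.68)), (np.float64(261.51), np.float64(7.7), n
[... 2659 characters left out ...]
(12.6)), (np.float64(281.75), np.float64(37.3), np.float64(21.46), np.float64(34.86), np.float64(28.36)), (np.float64(293.63), np.float64(20.5), np.float64(30.57), np.float64(49.8), np.float64(40.47))]
row (190, 200) [(np.float64(217.38), np.float64(20.8), np.float64(-28.58), np.float64(-47.22), np.float64(-38.18)), (np.float64(244.51), np.float64(8.2), np.float64(-7.28), np.float64(-12.27), np.float64(-9.85)), (np.float64(261.24), np.float64(6.2), np.float64(5.87), np.float64(9.28), np.float64(7.62)), (np.float64(264.79), np.float64(21.6), np.float64(8.65), np.float64(13.85), np.float64(11.33)), (np.float64(291.79), np.float64(32.9), np.float64(29.87), np.float64(48.64), np.float64(39.53))]
```

arm_command:
  plan:
    - [0,0,0.0003,-0.02,0]
    - [0,0,0.0003,-0.035,0]
    - [0,0,0.0003,-0.035,0]
    - [0,0,0.0003,-0.035,0]

```text
time: 8.32
tool_pos: [0.4878, 0.0218, 0.1122]
ee_rot: [-3.142, -0.001, -0.176]
wrist_force: [-0.1, 0.2, -0.6]
width: 0.0134
```

```bash
python3 - <<'E'
from h import *
import pickle
for i in range(2):
    o=robot.get_obs();print(o['tool_pos'],o['ee_rot'],o['width'],o['wrist_force'],abs(o['qvel']).max())
    s=optics.snapshot('wrist')
save('w7',s['image']);pickle.dump((s,o),open('w7.pkl','wb'))
c=s['image'][110:250,175:335][:,:,::-1]
t=optics.snapshot('side');d=t['image'][130:250,230:340][:,:,::-1]
c=cv2.resize(c,None,fx=3.4,fy=3.4,interpolation=cv2.INTER_CUBIC);d=cv2.resize(d,(int(110*2.2),int(120*2.2)),interpolation=cv2.INTER_CUBIC)
im=np.zeros((476,800,3),np.uint8);im[:c.shape[0],:c.shape[1]]=c;im[:d.shape[0],550:550+d.shape[1]]=d
cv2.imwrite('pics/w7c.png',im)
E
```

```text
[0.48775435 0.0218032  0.11222886] [-3.14152328e+00 -6.82854607e-04 -1.76467962e-01] 0.013404139403602062 [-0.05346733  0.19606834 -0.59025041] 0.012916137108771791
[0.48799198 0.02181136 0.11253673] [-3.14145020e+00 -1.35896209e-03 -1.76448490e-01] 0.01387523200378171 [ 0.19262192 -0.98055544  0.06513311] 0.004533994803707828
```

View pics/w7c.png

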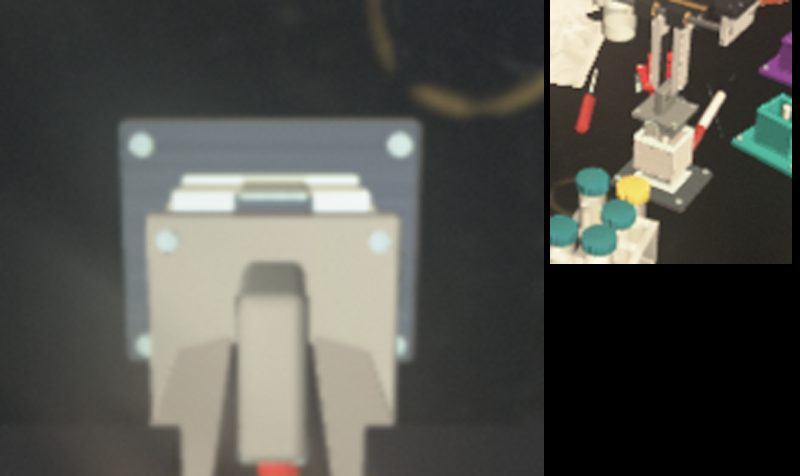

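```bash
python3 - <<'E'
from h import *
import pickle
for fn in ('w6.pkl','w7.pkl'):
    s,o=pickle.load(open(fn,'rb'));T=np.array(s['hand_eye']);g=cv2.GaussianBlur(s['image'].astype(np.float32).mean(2),(0,0),.7);H=o['tool_pos'][2]
    def rt(u,v,z):
        d=T[:3,:3]@[(u-s['cx'])/s['fx'],(v-s['cy'])/s['fy'],1];return (T[:3,3]+d*(z-T[2,3])/d[2])[:2]*1000
    def edge(v,a,b,row=True):
        p=g[v,a:b] if row else g[a:b,v]
        d=np.abs(np.diff(p));i=int(np.argmax(d[1:-1]))+1
        return a+i+.5+(d[i-1]-d[i+1])/(2*(d[i-1]-2*d[i]+d[i+1]))
    L=[];F=[];C=[]
    for v in range(190,220): L.append((rt(edge(v,212,226),v,.0048)[0]+rt(edge(v,284,300),v,.0048)[0])/2)
    for v in list(range(157,167)): F.append([rt(edge(v,206,219),v,H-.01)[0],rt(edge(v,290,303),v,H-.01)[0]])
    for v in range(167,172): C.append([rt(edge(v,220,234),v,H-.074)[0],rt(edge(v,276,289),v,H-.074)[0]])
    print(fn,'lid',np.median(L),'foot',np.median(F,0),np.median(F,0).mean(),'cup',np.median(C,0),np.median(C,0).mean())
    FY=[rt(v,edge(v,137,148,False),H-.01)[1] for v in range(230,275)]
    print('foot y',np.median(FY)+42, 'lidrows', [round(float(edge(v,168,178,False)),2) for v in (221,224,227,285,288)])
E
```

```text
w6.pkl lid 0.7803012706662349 foot [-49.35961408  49.71835199] 0.17936895523509477 cup [-27.88362244  28.53547855] 0.3259280546114667
foot y -3.048243197486393 lidrows [172.7, 172.71, 171.19, 172.85, 172.9]
w7.pkl lid 0.7538579858850936 foot [-49.36939308  49.41335688] 0.021981900336612625 cup [-26.16220856  26.58635066] 0.21207105230193157
foot y -1.7849008037227563 lidrows [172.77, 173.57, 171.43, 173.53, 172.93]
```

arm_command:
  plan:
    - [0,-0.0005,0.0001,-0.003,0]
    - [0,-0.0005,0.0001,-0.007,0]
    - [0,-0.0005,0.0001,-0.009,0]
    - [0,-0.0005,0.0001,-0.009,0]

```text
time: 8.98
tool_pos: [0.4867, 0.0219, 0.1024]
ee_rot: [3.141, 0.001, -0.176]
wrist_force: [-0.1, -0.6, -0.3]
width: 0.0138
```

```bash
cat > st.py <<'E'
from h import *
o=robot.get_obs();print(o['time'],o['tool_pos'].round(5),o['ee_rot'].round(4),o['width'].round(4),o['wrist_force'].round(2),o['wrist_torque'].round(3))
E
python3 st.py
```

```text
Traceback (most recent call last):
  File "st.py", line 2, in <module>
    o=robot.get_obs();print(o['time'],o['tool_pos'].round(5),o['ee_rot'].round(4),o['width'].round(4),o['wrist_force'].round(2),o['wrist_torque'].round(3))
                                                                                  ^^^^^^^^^^^^^^^^
AttributeError: 'float' object has no attribute 'round'
```

arm_command:
  plan:
    - [0,0,0,-0.002,0]
    - [0,0,0,-0.004,0]
    - [0,0,0,-0.004,0]

```text
time: 9.35
tool_pos: [0.4869, 0.022, 0.0986]
ee_rot: [-3.141, 0.0, -0.176]
wrist_force: [-0.1, 0.2, -1.1]
width: 0.0133
```

arm_command:
  plan:
    - [0,0,0,-0.0015,0]
    - [0,0,0,-0.0015,0]

```text
time: 9.6
tool_pos: [0.4872, 0.0219, 0.0978]
ee_rot: [-3.142, -0.001, -0.176]
wrist_force: [-0.5, -0.3, 1.0]
width: 0.0134
```

arm_command:
  plan:
    - [0,0,0,-0.0015,0]
    - [0,0,0,-0.0015,0]

```text
time: 9.85
tool_pos: [0.4876, 0.0219, 0.0966]
ee_rot: [-3.141, -0.002, -0.176]
wrist_force: [-0.2, 0.3, 3.7]
width: 0.0136
```

arm_command:
  plan:
    - [0,0,0,-0.001,0]
    - [0,0,0,-0.002,0]

```text
time: 10.1
tool_pos: [0.4879, 0.0218, 0.0953]
ee_rot: [-3.141, -0.003, -0.176]
wrist_force: [-0.5, 0.4, 8.3]
width: 0.0136
```

arm_command:
  plan:
    - [0,0,0,-0.001,0]
    - [0,0,0,-0.001,0]

```text
time: 10.35
tool_pos: [0.4881, 0.0218, 0.0947]
ee_rot: [-3.141, -0.003, -0.176]
wrist_force: [-0.8, -0.2, 8.2]
width: 0.0134
```

arm_command:
  plan:
    - [0,-0.0004,0,-0.001,0]
    - [0,-0.0006,0,-0.0015,0]

```text
time: 10.6
tool_pos: [0.4882, 0.0218, 0.0943]
ee_rot: [-3.141, -0.005, -0.176]
wrist_force: [-1.7, 0.3, 12.2]
width: 0.0136
```

arm_command:
  plan:
    - [0,0,0,-0.001,0]
    - [0,0,0,-0.001,0]

```text
time: 10.85
tool_pos: [0.4884, 0.0218, 0.0938]
ee_rot: [-3.141, -0.006, -0.176]
wrist_force: [-1.9, 0.3, 12.4]
width: 0.0135
```

arm_command:
  plan:
    - [0,-0.0005,0,-0.0007,0]
    - [0,-0.001,0,-0.0015,0]

```text
time: 11.1
tool_pos: [0.4882, 0.0216, 0.0931]
ee_rot: [-3.141, -0.008, -0.176]
wrist_force: [-0.7, -1.6, 8.2]
width: 0.0137
```

```bash
sed -i "s/o\['width'\].round(4)/o['width']/" st.py; cat >> st.py <<'E'
import pickle,sys
s=optics.snapshot('wrist');pickle.dump((s,o),open(sys.argv[1]+'.pkl','wb'))
c=s['image'][110:250,175:335][:,:,::-1]
t=optics.snapshot('side');d=t['image'][150:230,250:320][:,:,::-1]
c=cv2.resize(c,None,fx=2.6,fy=2.6,interpolation=cv2.INTER_CUBIC);d=cv2.resize(d,None,fx=5,fy=5,interpolation=cv2.INTER_CUBIC)
im=np.zeros((410,790,3),np.uint8);im[:c.shape[0],:c.shape[1]]=c;im[:d.shape[0],430:430+d.shape[1]]=d
cv2.imwrite('pics/'+sys.argv[1]+'.png',im)
E
python3 st.py p1
```

```text
11.1 [0.4882  0.02164 0.09308] [-3.141  -0.0081 -0.1764] 0.01365885110115291 [-0.73 -1.64  8.2 ] [-0.122  0.03   0.013]
```

View pics/p1.png

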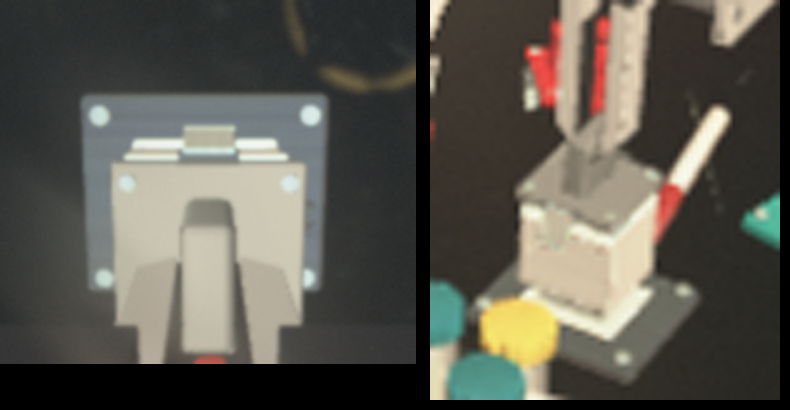

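The cover's on the mouth: skirt inside, clips swung out over the ledges. I'll keep going in small steps.

arm_command:
  plan:
    - [0,0,0,-0.0007,0]
    - [0,0,0,-0.001,0]

```text
time: 11.45
tool_pos: [0.4856, 0.0221, 0.0869]
ee_rot: [-3.141, -0.0, -0.176]
wrist_force: [4.2, -0.5, 0.9]
width: 0.0133
```

arm_command:
  plan:
    - [0,0,0,-0.0007,0]
    - [0,0,0,-0.001,0]

```text
time: 11.7
tool_pos: [0.4856, 0.0221, 0.0867]
ee_rot: [-3.141, -0.0, -0.176]
wrist_force: [3.4, 0.0, 2.4]
width: 0.0138
```

arm_command:
  plan:
    - [0,0.001,0,0,0]
    - [0,0.0015,0,-0.0005,0]

```text
time: 11.95
tool_pos: [0.4859, 0.022, 0.086]
ee_rot: [3.141, 0.002, -0.176]
wrist_force: [0.3, 0.6, 2.1]
width: 0.0137
```

arm_command:
  plan:
    - [0,0,0,-0.0006,0]
    - [0,0,0,-0.0006,0]

```text
time: 12.2
tool_pos: [0.4861, 0.022, 0.0856]
ee_rot: [3.141, 0.002, -0.176]
wrist_force: [-0.0, 1.4, 4.3]
width: 0.0134
```

arm_command:
  plan:
    - [0,0,0,-0.0006,0]
    - [0,0,0,-0.0006,0]

```text
time: 12.45
tool_pos: [0.4862, 0.0221, 0.0855]
ee_rot: [3.141, 0.001, -0.176]
wrist_force: [-1.3, 1.3, 7.4]
width: 0.0134
```

arm_command:
  plan:
    - [0,0,0,-0.0006,0]
    - [0,0,0,-0.001,0]

```text
time: 12.7
tool_pos: [0.4862, 0.022, 0.0855]
ee_rot: [3.141, 0.001, -0.176]
wrist_force: [-3.3, 0.9, 12.0]
width: 0.0138
```

```bash
python3 st.py p2
```

```text
12.7 [0.48621 0.02204 0.08553] [ 3.1415e+00  1.0000e-03 -1.7640e-01] 0.013833249118263655 [-3.34  0.85 11.98] [0.22  1.018 0.016]
```

View pics/p2.png

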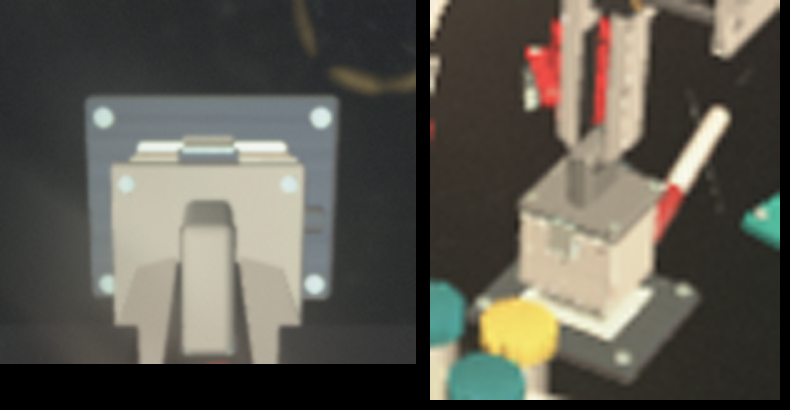

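arm_command:
  plan:
    - [0,0.0002,0,-0.0006,0]
    - [0,0.0004,0,-0.001,0]

```text
time: 13.05
tool_pos: [0.4862, 0.0221, 0.0855]
ee_rot: [3.141, 0.001, -0.176]
wrist_force: [-5.8, -0.0, 15.8]
width: 0.0134
```

The position stays rigid at z=0.0855 while the force climbs, which matches the predicted home height. Next I take the load off, then open.

arm_command:
  plan:
    - [0,-0.0005,0,0.001,0]
    - [0,-0.0008,0,0.002,0]
    - [0,-0.0008,0,0.0025,0]
    - [0,-0.0008,0,0.0025,0]

```text
time: 13.55
tool_pos: [0.4862, 0.022, 0.0856]
ee_rot: [-3.142, 0.001, -0.176]
wrist_force: [-1.0, 1.4, 5.5]
width: 0.0137
```

```bash
python3 st.py p3
```

```text
13.55 [0.48615 0.02204 0.08557] [-3.1415e+00  7.0000e-04 -1.7640e-01] 0.013661508638601877 [-1.01  1.36  5.46] [ 0.17   0.428 -0.002]
```

View pics/p3.png

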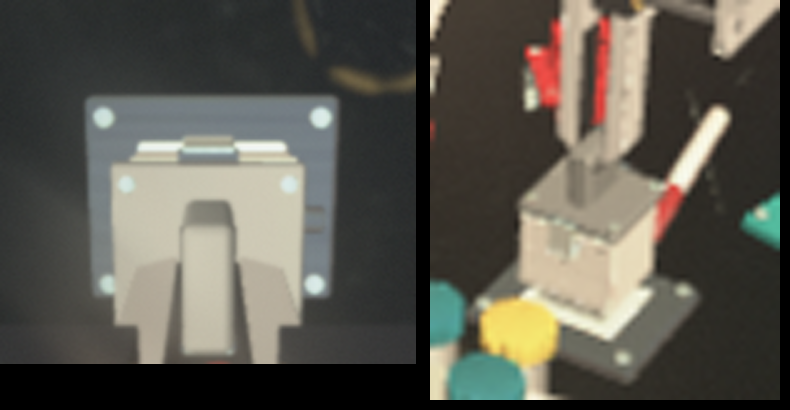

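Tug test: pull up gently to see whether the clips hold.

arm_command:
  plan:
    - [0,0,0,0.001,0]
    - [0,0,0,0.002,0]
    - [0,0,0,0.003,0]

```text
time: 14.02
tool_pos: [0.4858, 0.0222, 0.087]
ee_rot: [-3.141, 0.002, -0.176]
wrist_force: [0.9, 0.4, -7.5]
width: 0.0137
```

It holds against a 7.5 N pull, with 1.4 mm of play. I'll seat it again and release.

arm_command:
  plan:
    - [0,0,0,-0.002,0]
    - [0,0,0,-0.0035,0]
    - [0,0,0,-0.0045,0]
    - [0,0,0,-0.0045,0]

```text
time: 14.52
tool_pos: [0.4864, 0.0219, 0.0855]
ee_rot: [3.142, -0.0, -0.176]
wrist_force: [-3.5, 0.6, 5.4]
width: 0.0138
```

arm_command:
  plan:
    - [0,0,0,0.0025,0]
    - [0,0,0,0.0025,0]
    - [0.5,0,0,0.0025,0]
    - [0.5,0,0,0.0025,0]
    - [0.5,0,0,0.0025,0]
    - [0.5,0,0,0.0025,0]
    - [0.5,0,0,0.0025,0]

```text
time: 15.4
tool_pos: [0.4865, 0.0219, 0.0866]
ee_rot: [3.142, -0.0, -0.176]
wrist_force: [-0.6, -0.7, -0.4]
width: 0.0469
```

arm_command:
  plan:
    - [0.7,0,0,0.01,0]
    - [0.7,0,0,0.03,0]
    - [0.7,0,0,0.06,0]
    - [0.7,0,0,0.06,0]
    - [0.7,0,0,0.06,0]
    - [0.7,0,0,0.06,0]

```text
time: 16.15
tool_pos: [0.4856, 0.022, 0.1451]
ee_rot: [3.141, 0.003, -0.176]
wrist_force: [0.3, 0.2, 0.2]
width: 0.0656
```

```bash
python3 st.py p4
```

```text
16.15 [0.4856  0.02199 0.14508] [ 3.1413e+00  2.6000e-03 -1.7650e-01] 0.06556884777754891 [0.33 0.23 0.18] [-0.026  0.08  -0.061]
```

View pics/p4.png

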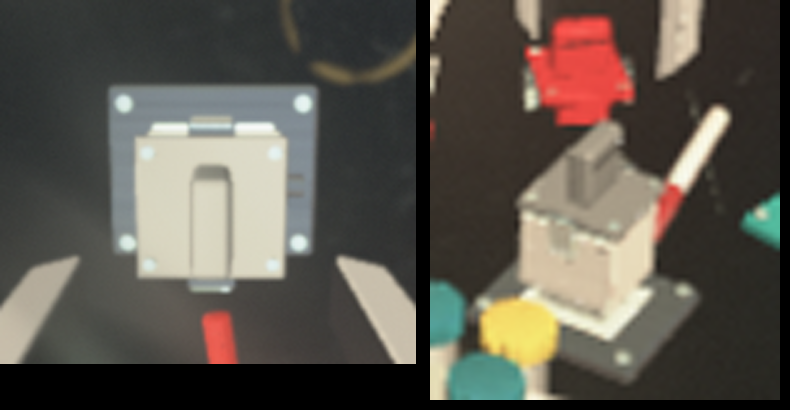

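```bash
python3 - <<'E'
from h import *
import pickle
from scipy.optimize import least_squares
s,o=pickle.load(open('p4.pkl','rb'))
c2=lambda p:((np.array(p)+.5)/2.6-.5+[175,110])
lid=c2([(134.5,137),(286.5,136.5),(285.5,277.5),(136.5,278.5)])
def mod(p,hx,hy,z):
    c,sn=np.cos(p[2]),np.sin(p[2])
    L=np.array([(-hx,hy),(hx,hy),(hx,-hy),(-hx,-hy)])
    return np.c_[L@np.array([[c,sn],[-sn,c]])+p[:2],np.full(4,z)]
q=least_squares(lambda p:(proj(s,mod(p,.029,.028,p[3]),o)-lid).ravel(),[.488,.023,-.177,.08]);print(q.x,q.fun.round(1),'rim implied',q.x[3]-.007)
c=s['image'][135:235,205:305][:,:,::-1];cv2.imwrite('pics/p4z.png',cv2.resize(c,None,fx=5.9,fy=5.9,interpolation=cv2.INTER_CUBIC))
E
```

```text
[ 0.48744893  0.02292774 -0.17133519  0.08218455] [-0.4  0.1  0.4 -0.  -0.4  0.1  0.4 -0.1] rim implied 0.0751845498001423
```

View pics/p4z.png

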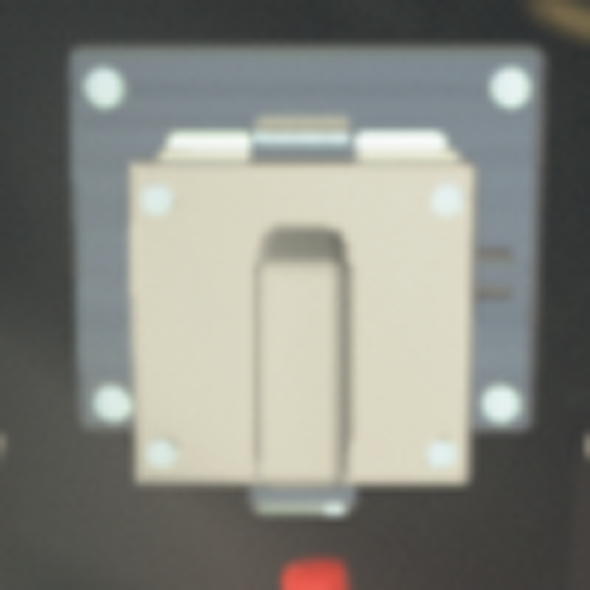

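```bash
python3 -c "
from bench import robot
print(robot.close_job())"
```

```text
the job is handed in; nothing more can be done
None
```

The grey cover is on the aluminium chamber with both clips over the ledges, and it stayed on after I let go. I handed the job in at about 16 s. No verdict was reported.

**Pressing:** I pressed straight down in small steps.
- The clips touched the ledges about 12.5 mm before home.
- Force rose to about 12 N and then dropped away as the clips passed their peak.
- It then climbed steeply with the TCP fixed at 0.0855 m. I stopped at 15.8 N, the highest reading I saw, against the 38 N limit. Readings came only at the end of each move.

**Checks that the cover is home:**
- **Height by feel:** the height where it stopped puts the rim at about 0.0737 m. The wrist camera had put it at about 0.074 m before I placed the cover.
- **Tug test:** pulling up with 7.5 N moved it 1.4 mm, slightly over the 1.3 mm allowed after release, and the clips held. I pressed it home again before opening.
- **After release:** the picture shows the lid level and centred, with both clips back at their rest position. The lid height implies a rim of about 0.075 m. That is about 1 mm higher than the other estimates, which is within the camera's 2 mm error.

**What disagreed:** while pressing, the arm drifted about 1 mm in x, and I corrected too far. The skirt pushed sideways on the mouth with about 4 N until I eased it back. Near the end of the press the sideways reading reached 5.8 N.

I did not read the clip and plunger joints directly, so their state comes from force and pictures. I did not touch the red cover, the coloured chambers or the other things on the bench.

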